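# Line up the hole saws by size

## Task

Put the four hole saws away on the row of black rubber pads, one on each pad, in order of size: the smallest on the pad next to the mandrel, growing to the largest on the pad farthest from it. Each must stand upright, teeth down and centred on its pad, left standing free, and the can of wood finish must stay where it is.

Things in the scene. Friction and masses are not known exactly. Their poses are not given: they have to be found in the camera images.
- saw_24: Loose bare-steel hole saw (a plain cylindrical cup, closed end up, teeth down), the smallest of the four: diameter 24 mm, height 46 mm, about 60 g. Origin: centre of its underside (toothed rim), z up along its axis. It starts standing upright on the table (origin at height 0); round, so it can be gripped across the diameter at any yaw. All four look alike except for diameter.
- saw_36: Loose bare-steel hole saw (a plain cylindrical cup, closed end up, teeth down), the second smallest: diameter 36 mm, height 46 mm, about 100 g. Origin: centre of its underside (toothed rim), z up along its axis. It starts standing upright on the table (origin at height 0); round, so it can be gripped across the diameter at any yaw. All four look alike except for diameter.
- saw_48: Loose bare-steel hole saw (a plain cylindrical cup, closed end up, teeth down), the second largest: diameter 48 mm, height 46 mm, about 140 g. Origin: centre of its underside (toothed rim), z up along its axis. It starts standing upright on the table (origin at height 0); round, so it can be gripped across the diameter at any yaw. All four look alike except for diameter.
- saw_60: Loose bare-steel hole saw (a plain cylindrical cup, closed end up, teeth down), the largest: diameter 60 mm, height 46 mm, about 190 g. Origin: centre of its underside (toothed rim), z up along its axis. It starts standing upright on the table (origin at height 0); round, so it can be gripped across the diameter at any yaw. All four look alike except for diameter.
- pad_a: One of four identical fixed round black rubber pads, 66 mm across and 3 mm thick, in one straight row, 80 mm centre to centre, on a fixed plywood board 460 x 85 mm and 12 mm thick. Origin: centre of the pad's underside, so the pad's top is 3 mm above it and 15 mm above the table. z up, y along the row. Which of the four pads stands where in the row is shuffled: judge by position.
- pad_b: One of four identical fixed round black rubber pads, 66 mm across and 3 mm thick, in one straight row, 80 mm centre to centre, on a fixed plywood board 460 x 85 mm and 12 mm thick. Origin: centre of the pad's underside, so the pad's top is 3 mm above it and 15 mm above the table. z up, y along the row. Which of the four pads stands where in the row is shuffled: judge by position.
- pad_c: One of four identical fixed round black rubber pads, 66 mm across and 3 mm thick, in one straight row, 80 mm centre to centre, on a fixed plywood board 460 x 85 mm and 12 mm thick. Origin: centre of the pad's underside, so the pad's top is 3 mm above it and 15 mm above the table. z up, y along the row. Which of the four pads stands where in the row is shuffled: judge by position.
- pad_d: One of four identical fixed round black rubber pads, 66 mm across and 3 mm thick, in one straight row, 80 mm centre to centre, on a fixed plywood board 460 x 85 mm and 12 mm thick. Origin: centre of the pad's underside, so the pad's top is 3 mm above it and 15 mm above the table. z up, y along the row. Which of the four pads stands where in the row is shuffled: judge by position.
- mandrel: Fixed hole-saw mandrel (steel stub, brass collar, short pilot drill point) in a 44 x 36 mm dark wooden block at one end, either one, of the pads' board, in line with the pads, 85 mm from the nearest pad's centre. The other end has only a low plywood stop block. Origin: centre of the block's underside, 12 mm above the table; it rises 62 mm above that. z up.
- finish_can: Bystander: closed metal can of wood finish with a paper label, diameter 66 mm, 85 mm tall, standing loose to the right (-y) of the hole saws. Origin: centre of its underside, z up. To be left where it stands.
Mind the look-alikes: they are no part of the job. Leave any blue or red look-alike of the saw_60 alone.

How it is judged:
By the outcome, as a careful person would: the job done as asked, in the order asked, and still so for the second after the job is handed in, with the robot touching nothing.
It also fails if it takes over 93 s, if anything falls off the work surface, if the arm or the gripper's body presses on something with over 40 N, if the wrist force passes 120 N, or if a joint passes its speed limit or range.

## Robot

A 6-joint arm with a two-finger parallel gripper is mounted at the origin on the work surface. World frame = base frame: x ahead of the robot, y to its left, z up, the work surface at z = 0. Lengths are in mm, angles in rad, forces in N, time in s.
With the tool pointing down it reaches from about 325 to 850 mm from the base axis. Payload 15.5 kg.
Tool frame: the origin (TCP) lies on the centre line of the jaws, within the pads' length; the fingertips stand 22 mm ahead of it and the grasp point (between the pads) lies 3 mm ahead of it; z points along the fingers, y is the line along which they close (so a half turn about z gives the same grasp; the last joint's range is limited). The gripper opens to 91 mm and grips with 3 to 60 N. Pads are 32 mm wide; open, the fingers measure 118 mm over their backs; the gripper's body (76 mm by 178 mm) begins 60 mm behind the grasp point.
Start: joints at [-1.405, 0.494, 1.345, -0, 1.302, -0.096], TCP at [161.763, -603.704, 202.015] pointing down, gripper open.
Joint ranges: [-2.91, 2.91], [-0.82, 2.16], [0.22, 2.67], [-1.22, 4.37], [0.12, 2.79], [-3.08, 3.08]. Speed limits (rad/s): [1.89, 1.89, 2.57, 3.01, 3.01, 3.01].

## Interface

Orientations are given as a 3x3 rotation matrix whose columns are the frame's x, y, z axes.
In Python, from workcell import r gives the robot as it stands.
- The arm moves only by the tool drive_tool, never from a script. Its argument "series" is text: rows parted by semicolons, each of 4 numbers parted by spaces: the shift along the world's x, y, z in cm, then the turn about the world's z in degrees. In form: dx dy dz twist; .... A call has 1 to 20 rows; each row shifts and turns the commanded pose from where the row before left it; what a row does not reach is not made up. A row lasts 1/8 s, in which the tool goes at most 62.5 mm and 10.7 degrees, less where a joint would pass 70% of its speed; a pose out of reach is approached as far as the arm can. A call with a gripper value outside its range is refused whole. "fingers" is the finger opening in cm, from 0 to 9.12, set as the call begins (left out, the last holds). The fingers move at their own pace and stop on an object; the grip force is fixed at half the most. Time passes only in rows, so rows that do not move let the fingers close. It gives the time, the measured TCP pose, the force, the opening and the grip force at its end, in the units of the state.
- r.observe(): the state, without advancing time (a new reading comes with each control period).
- r.grab_frame(name): name is "side" or "top"; returns the picture (420x560x3 uint8, red, green, blue); there is no depth.
- r.camera_info(name): a dict with "fx", "fy", "cx", "cy" (pixels), "D" ([k1, k2, p1, p2, k3] as OpenCV has them; the pictures are not rectified), "world_from_camera" (4x4, takes a point from camera to world coordinates). Camera axes: x right, y down, z forward; pixel columns grow to the right and rows downward; lengths in mm; the calibration is good to about 2 mm. A picture is of the moment at which its call begins. camera_info takes no time and is no camera call.
- r.sign_off(): hands the job in; it is judged then, once.
The state is a dict: "t": time; "joint_pos": joint angles; "qd": joint speeds; "joint_efforts": joint torques, N m; "position": TCP position; "tcp_rot": TCP orientation; "force": force on the tool from outside, world axes, zero at the start; "moment": the same for the moment, N m; "grip_width": finger opening in mm; "gripper_force": force on a finger pad.
Only numpy, scipy, OpenCV 4.12 (cv2) and the standard library are available. Lean on these libraries where they do the work, as an engineer would, in place of code of your own. Each camera call takes 0.05 s, during which the arm holds its last target. There are 200 camera calls.

## Working session

There is one attempt and no reset: what is moved stays moved. The work goes in short steps, Python scripts to look and compute and a tool call to move; the robot and the scene stay as the last step left them, time stands still between calls to the robot, and variables do not carry over. Pictures are saved under pics/ and viewed, at most 14 in all, crops included, and the job is handed in when it is done.

Besides the shell and the picture viewer there is one more tool, called after ">>>" by a JSON object that holds its "api" and its "payload", one argument or row to a line. drive_tool: Moves the arm, as the interface text tells. Its arguments: {"type":"object","properties":{"series":{"type":"string"},"fingers":{"type":"number"}},"required":["series"]}

```bash
mkdir -p pics; python3 - <<'E'
from workcell import r
import cv2,numpy as np
for n in("top","side"):
    im=r.grab_frame(n); np.save(n+"0.npy",im); cv2.imwrite(f"pics/{n}0.png",im[:,:,::-1])
    c=r.camera_info(n); print(n,{k:(np.round(v,3).tolist()) for k,v in c.items()})
s=r.observe(); print(s["t"],s["position"],s["tcp_rot"],s["grip_width"])
E
```

```text
top {'fx': 390.661, 'fy': 390.661, 'cx': 277.846, 'cy': 202.789, 'D': [-0.113, 0.0, 0.0, 0.0, 0.0], 'world_from_camera': [[0.01, -0.994, 0.112, 404.153], [-1.0, -0.009, 0.006, -81.46], [-0.005, -0.112, -0.994, 796.414], [0.0, 0.0, 0.0, 1.0]]}
side {'fx': 439.984, 'fy': 439.984, 'cx': 272.155, 'cy': 217.774, 'D': [0.026, 0.0, 0.0, 0.0, 0.0], 'world_from_camera': [[-0.908, -0.2, 0.369, 128.956], [-0.42, 0.446, -0.79, 730.597], [-0.007, -0.872, -0.489, 540.618], [0.0, 0.0, 0.0, 1.0]]}
0.1 [ 161.71529006 -603.37035045  201.49881832] [[ 9.65928931e-01  2.58807411e-01 -1.54587857e-04]
 [ 2.58807425e-01 -9.65928342e-01  1.07472017e-03]
 [ 1.28824753e-04 -1.07811179e-03 -9.99999411e-01]] 91.1017005957251
```

View pics/top0.png

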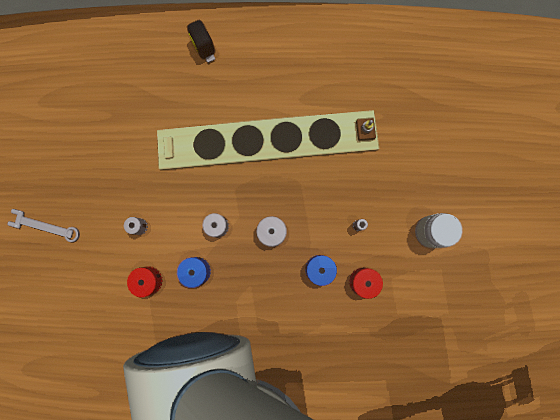

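View pics/side0.png

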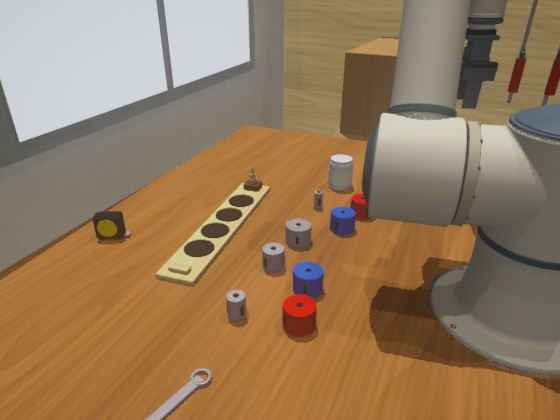

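The top view shows the grey saws at about (133,226), (214,226), (272,231) and (361,225). The pads are at (209,144), (248,140), (286,137) and (324,133), and the mandrel is at the right end (366,128). The side view agrees. The blue and red saws at (193,272), (321,270), (143,282) and (367,283) are look-alikes. The four bare-steel grey ones fit the description, and I'll confirm that with a crop while measuring.

```bash
cat > h.py <<'E'
import cv2,numpy as np
from workcell import r
def cast(n,uv,z):
    c=r.camera_info(n);K=np.array([[c["fx"],0,c["cx"]],[0,c["fy"],c["cy"]],[0,0,1]])
    p=cv2.undistortPoints(np.array(uv,float).reshape(-1,1,2),K,np.array(c["D"],float)).reshape(-1,2)
    T=np.array(c["world_from_camera"]); d=np.c_[p,np.ones(len(p))]@T[:3,:3].T; o=T[:3,3]
    return (o+d*((z-o[2])/d[:,2])[:,None])[:,:2]
def blobs(mask,z,n,amin=40,amax=4000):
    out=[]
    for c in cv2.findContours(mask.astype(np.uint8),cv2.RETR_EXTERNAL,cv2.CHAIN_APPROX_NONE)[0]:
        if amin<cv2.contourArea(c)<amax and len(c)>5:
            (u,v),_=cv2.minEnclosingCircle(c)
            w=cast(n,c.reshape(-1,2),z).astype(np.float32)
            e=cv2.fitEllipse(w); out.append((round(u,1),round(v,1),np.round(e[0],1).tolist(),np.round(e[1],1).tolist()))
    return sorted(out)
E
python3 - <<'E'
from h import *
im=np.load("top0.npy"); hsv=cv2.cvtColor(im,cv2.COLOR_RGB2HSV); H,S,V=[hsv[...,i].astype(int) for i in range(3)]
print(hsv[226,[133,127,140,214,205]].tolist(),hsv[225,355:370].tolist())
roi=np.zeros(H.shape,bool); roi[205:250,100:400]=1
for t in(110,140,160): print("saw",t); [print(b) for b in blobs(roi&(S<60)&(V>t),46,"top",15)]
roi[:]=0; roi[105:172,150:345]=1
print("pads"); [print(b) for b in blobs(roi&(V<90),15,"top",300)]
cv2.imwrite("pics/crop.png",cv2.resize(im[100:300,100:400,::-1],(798,532),interpolation=cv2.INTER_CUBIC))
E
```

```text
[[12, 71, 54], [150, 6, 168], [0, 29, 78], [9, 65, 51], [150, 7, 172]] [[12, 67, 65], [12, 94, 54], [171, 13, 139], [143, 5, 201], [0, 16, 112], [16, 87, 50], [4, 56, 68], [17, 56, 64], [9, 84, 64], [3, 32, 72], [156, 9, 149], [132, 7, 187], [7, 33, 160], [16, 187, 154], [15, 170, 153]]
saw 110
(131.7, 225.1, [442.3, 208.9], [31.1, 32.3])
(213.7, 224.4, [445.3, 46.4], [43.2, 43.8])
(271.1, 231.0, [434.5, -64.4], [55.0, 55.9])
(362.0, 224.0, [449.2, -239.5], [19.4, 19.9])
saw 140
(131.3, 224.9, [442.3, 209.3], [30.8, 31.5])
(213.8, 224.5, [445.7, 46.4], [42.2, 43.3])
(271.0, 230.6, [434.7, -64.2], [54.4, 54.8])
(361.9, 223.8, [449.4, -239.7], [18.6, 19.3])
saw 160
(131.5, 225.0, [442.5, 209.3], [28.9, 30.5])
(214.0, 224.5, [445.4, 46.4], [40.9, 41.8])
(271.0, 230.7, [434.8, -64.4], [52.8, 53.3])
(362.0, 223.5, [449.7, -239.8], [17.5, 18.3])
pads
(208.6, 143.3, [613.6, 67.1], [62.6, 63.2])
(247.2, 139.9, [621.5, -12.3], [62.5, 63.2])
(285.7, 136.4, [629.4, -91.8], [62.2, 63.3])
(324.5, 133.3, [637.7, -171.2], [62.4, 64.1])
```

View pics/crop.png

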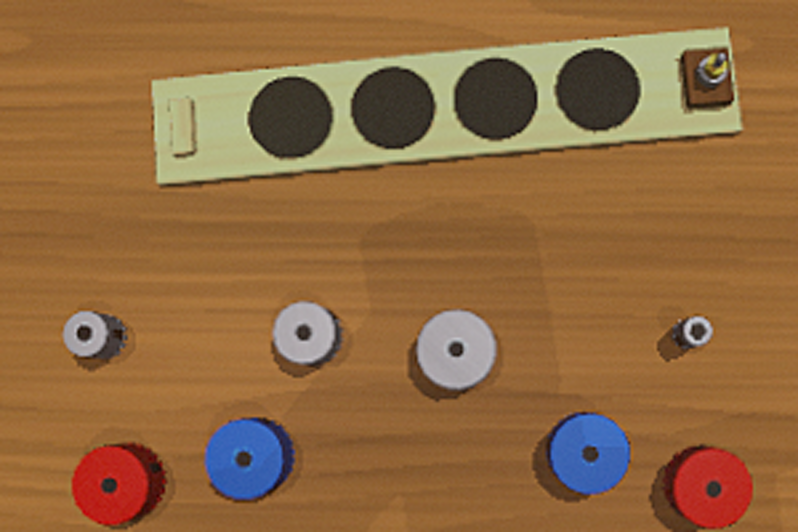

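The crop confirms four bare-steel saws. The measured diameters of about 32, 44, 56 and 20 mm all read about 4 mm small, which is pixel inset, so they match 36, 48, 60 and 24. Pad spacing comes out at 79.8 mm, which is right.

Targets, starting next to the mandrel:

| Saw | Pad centre |
|---|---|
| 24 | (638,-171) |
| 36 | (629.5,-92) |
| 48 | (621.5,-12) |
| 60 | (613.5,67) |

I'll turn the jaws so they close across the row, then start with saw_24 at (449.5,-239.7).

>>> {"api": "drive_tool", "payload": {
  "series": "2.88 3.64 0 8;2.88 3.64 0 8;2.88 3.64 0 8;2.88 3.64 0 8;2.88 3.64 0 8;2.88 3.64 0 8;2.88 3.64 0 8;2.88 3.64 0 8;2.88 3.64 0 8;2.88 3.64 0 8;0 0 -4 0;0 0 -4 0;0 0 -3 0;0 0 0 0;0 0 0 0",
  "fingers": 7
}}

```text
t: 1.98
position: [450.2, -240.0, 92.9]
tcp_rot: [[-0.087, 0.996, 0.001], [0.996, 0.087, -0.0], [-0.001, 0.001, -1.0]]
force: [0.7, -0.2, 1.1]
grip_width: 70.5
gripper_force: 0.0
```

>>> {"api": "drive_tool", "payload": {
  "series": "-0.05 0 -3 0;0 0 -2 0;0 0 -0.7 0;0 0 0 0;0 0 0 0"
}}

```text
t: 2.6
position: [449.8, -240.1, 36.0]
tcp_rot: [[-0.087, 0.996, 0.001], [0.996, 0.087, -0.001], [-0.001, 0.001, -1.0]]
force: [-0.2, 0.2, -0.2]
grip_width: 70.0
gripper_force: 0.0
```

>>> {"api": "drive_tool", "payload": {
  "series": "0 0 0 0;0 0 0 0;0 0 0 0;0 0 0 0;0 0 0 0;0 0 0 0",
  "fingers": 1.5
}}

```text
t: 3.35
position: [449.2, -239.7, 35.0]
tcp_rot: [[-0.087, 0.996, -0.0], [0.996, 0.087, 0.0], [0.0, -0.0, -1.0]]
force: [-0.2, -0.1, -0.0]
grip_width: 15.8
gripper_force: 0.0
```

The opening is 15.8 mm, under the saw's 24 mm, so the grasp missed. I need to look.

```bash
python3 - <<'E'
from h import *
a=r.grab_frame("top");b=r.grab_frame("side")
A=cv2.resize(a[150:300,260:460],(400,300));B=cv2.resize(b[130:280,220:420],(400,300),interpolation=2)
cv2.imwrite("pics/c1.png",np.hstack([A,B])[:,:,::-1])
E
```

```text
(no output)
```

View pics/c1.png

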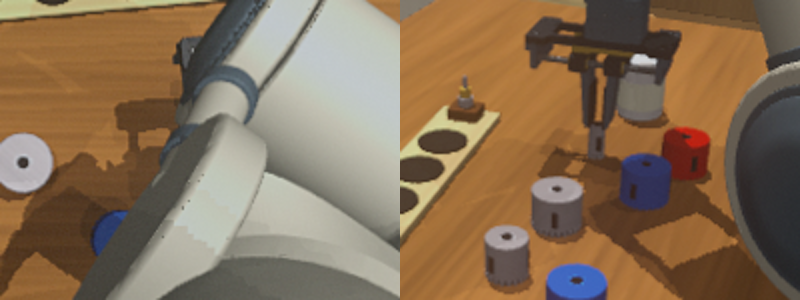

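```bash
python3 - <<'E'
from h import *
b=r.grab_frame("side");o=np.load("side0.npy")
f=lambda i:cv2.resize(i[150:230,280:360],(400,400),interpolation=2)
cv2.imwrite("pics/c2.png",np.hstack([f(o),f(b)])[:,:,::-1])
s=r.observe();print(s["grip_width"],s["gripper_force"])
c=r.camera_info("side");T=np.linalg.inv(c["world_from_camera"])
for p in([449.5,-239.7,46],[449.5,-239.7,0],[449,-239.7,13],[449,-223.7,13]):
    q=T@np.r_[p,1];print(p,c["fx"]*q[0]/q[2]+c["cx"],c["fy"]*q[1]/q[2]+c["cy"])
E
```

```text
15.008298485513366 0.0
[449.5, -239.7, 46] 318.8007438632501 192.0596738951415
[449.5, -239.7, 0] 318.00252127626993 207.9187197763625
[449, -239.7, 13] 318.4070487859243 203.53631251800982
[449, -223.7, 13] 316.31082828959916 206.15698516060752
```

View pics/c2.png

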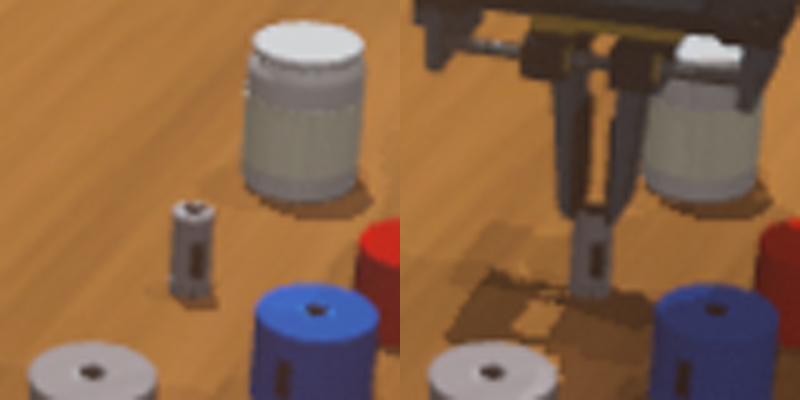

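The saw hasn't moved: both views still put it at (449.5,-239.7). But in the side view the fingertips end at about row 193, where tips at z=13 should be at row 203. They look well above the height I expected, right at the saw's top. I'll reopen and check where the tips really are.

>>> {"api": "drive_tool", "payload": {
  "series": "0 0 0 0;0 0 0 0;0 0 0 0;0 0 0 0;0 0 0 0;0 0 0 0",
  "fingers": 7
}}

```text
t: 4.25
position: [449.3, -239.7, 35.0]
tcp_rot: [[-0.087, 0.996, -0.0], [0.996, 0.087, 0.0], [0.0, -0.0, -1.0]]
force: [-0.1, -0.1, 1.0]
grip_width: 69.3
gripper_force: 0.0
```

```bash
python3 - <<'E'
from h import *
b=r.grab_frame("side")
s=r.observe();print(s["position"],s["joint_pos"],s["grip_width"])
c=r.camera_info("side");T=np.linalg.inv(c["world_from_camera"])
im=cv2.resize(b[90:230,240:400],(800,700),interpolation=2)[150:700].copy()
def pr(p):
    q=T@np.r_[p,1];return c["fx"]*q[0]/q[2]+c["cx"],c["fy"]*q[1]/q[2]+c["cy"]
x,y=s["position"][:2]
for dx in(-35,35):
  for dy in (-16,16):
    for z,col in((13,(255,0,0)),(50,(0,255,0)),(92,(255,255,0))):
      u,v=pr([x+dx,y+dy+dx*.087,z]); cv2.circle(im,(int((u-240)*5),int((v-90)*5-150)),4,col,-1)
cv2.imwrite("pics/c3.png",im[:,:,::-1])
E
```

```text
[ 449.25515429 -239.70834182   35.02229991] [-6.07449352e-01  5.73077799e-01  1.80086736e+00 -9.83713280e-06
  7.67651258e-01 -6.94688181e-01] 69.91816392046815
```

View pics/c3.png

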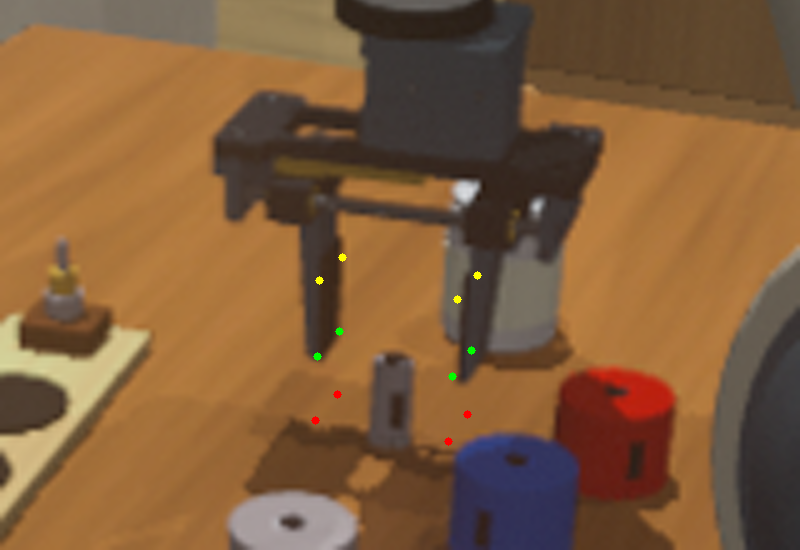

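The tips sit on the green marks, at z≈50 mm, while the reported pose implies 13 mm. So the height reading or the tip offset is about 35 mm out, and x and y agree. I'll trust the picture, lower 2.5 cm gently while watching the force, and check again.

>>> {"api": "drive_tool", "payload": {
  "series": "0 0 -0.5 0;0 0 -0.5 0;0 0 -0.5 0;0 0 -0.5 0;0 0 -0.5 0;0 0 0 0;0 0 0 0"
}}

```text
t: 5.18
position: [449.3, -239.7, 10.1]
tcp_rot: [[-0.087, 0.996, -0.0], [0.996, 0.087, -0.0], [-0.0, -0.0, -1.0]]
force: [0.9, -0.1, 0.3]
grip_width: 69.9
gripper_force: 0.0
```

```bash
python3 - <<'E'
from h import *
b=r.grab_frame("side")
s=r.observe();print(s["position"],s["force"])
c=r.camera_info("side");T=np.linalg.inv(c["world_from_camera"])
im=cv2.resize(b[130:230,270:370],(600,600),interpolation=2)
def pr(p):
    q=T@np.r_[p,1];return c["fx"]*q[0]/q[2]+c["cx"],c["fy"]*q[1]/q[2]+c["cy"]
x,y=s["position"][:2]
for dx in(-35,35):
  for dy in (-16,16):
    for z,col in((0,(255,0,0)),(25,(0,255,0))):
      u,v=pr([x+dx,y+dy+dx*.087,z]); cv2.circle(im,(int((u-270)*6),int((v-130)*6)),4,col,-1)
cv2.imwrite("pics/c4.png",im[:,:,::-1])
E
```

```text
[ 449.36016199 -239.76632836   10.14763935] [0.456888   0.25885412 1.29893979]
```

View pics/c4.png

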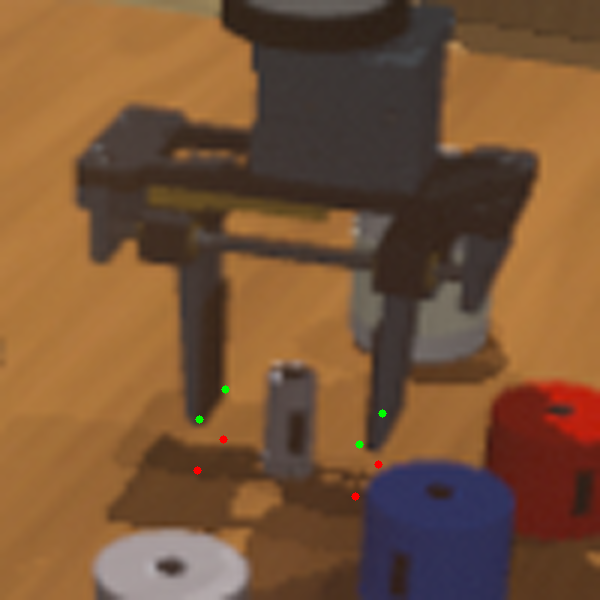

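The tips are now at z≈25 (green marks), so tip height ≈ reported z + 15. I'll lower another 1.1 cm, to tips at about 14, and grip.

>>> {"api": "drive_tool", "payload": {
  "series": "0 0 -0.4 0;0 0 -0.4 0;0 0 -0.3 0;0 0 0 0"
}}

```text
t: 5.72
position: [449.1, -239.6, -1.3]
tcp_rot: [[-0.087, 0.996, -0.0], [0.996, 0.087, 0.0], [0.0, -0.0, -1.0]]
force: [-1.5, 0.3, 0.1]
grip_width: 69.5
gripper_force: 0.0
```

>>> {"api": "drive_tool", "payload": {
  "series": "0 0 0 0;0 0 0 0;0 0 0 0;0 0 0 0;0 0 0 0;0 0 0 0;0 0 0 0",
  "fingers": 1.5
}}

```text
t: 6.6
position: [449.3, -239.7, -0.9]
tcp_rot: [[-0.087, 0.996, 0.0], [0.996, 0.087, -0.0], [-0.0, 0.0, -1.0]]
force: [0.7, 0.4, 1.1]
grip_width: 23.3
gripper_force: 30.0
```

Gripped at 23.3 mm and 30 N. Now I'll carry it to pad 1 (637.7,-171.2).

>>> {"api": "drive_tool", "payload": {
  "series": "0 0 2 0;0 0 3 0;3.77 1.37 0 0;3.77 1.37 0 0;3.77 1.37 0 0;3.77 1.37 0 0;3.77 1.37 0 0;0 0 0 0;0 0 -2 0;0 0 -1 0;0 0 0 0;0 0 0 0"
}}

```text
t: 8.1
position: [637.8, -171.5, 19.5]
tcp_rot: [[-0.087, 0.996, 0.0], [0.996, 0.087, -0.0], [-0.0, 0.0, -1.0]]
force: [-0.2, -0.2, -0.2]
grip_width: 23.9
gripper_force: 30.0
```

>>> {"api": "drive_tool", "payload": {
  "series": "0 0 -0.3 0;0 0 -0.1 0;0 0 -0.1 0;0 0 0 0"
}}

```text
t: 8.6
position: [637.8, -171.2, 14.1]
tcp_rot: [[-0.087, 0.996, 0.0], [0.996, 0.087, -0.0], [-0.0, 0.0, -1.0]]
force: [-0.8, -0.6, -0.2]
grip_width: 23.7
gripper_force: 30.0
```

>>> {"api": "drive_tool", "payload": {
  "series": "0 0 -0.05 0;0 0 0 0;0 0 -0.05 0;0 0 0 0"
}}

```text
t: 9.1
position: [637.9, -171.2, 14.0]
tcp_rot: [[-0.087, 0.996, 0.0], [0.996, 0.087, -0.0], [-0.0, 0.0, -1.0]]
force: [-5.4, 1.3, 14.7]
grip_width: 23.6
gripper_force: 30.0
```

Contact at 14.7 N, so the saw is seated. Release, rise and go to saw_36 (442.4,209.2).

>>> {"api": "drive_tool", "payload": {
  "series": "0 0 0 0;0 0 0 0;0 0 0 0;0 0 0 0;0 0 3 0;0 0 5 0;-2.44 4.75 0 0;-2.44 4.75 0 0;-2.44 4.75 0 0;-2.44 4.75 0 0;-2.44 4.75 0 0;-2.44 4.75 0 0;-2.44 4.75 0 0;-2.44 4.75 0 0;0 0 0 0;0 0 0 0",
  "fingers": 7
}}

```text
t: 11.1
position: [442.8, 208.8, 93.1]
tcp_rot: [[-0.088, 0.996, 0.0], [0.996, 0.088, -0.0], [-0.0, 0.0, -1.0]]
force: [-0.0, -0.2, 0.1]
grip_width: 69.7
gripper_force: 0.0
```

```bash
python3 - <<'E'
from h import *
a=r.grab_frame("top");b=r.grab_frame("side")
cv2.imwrite("pics/c5.png",np.hstack([cv2.resize(a[100:250,230:400],(400,353)),cv2.resize(b[150:320,180:360],(374,353))])[:,:,::-1])
hsv=cv2.cvtColor(a,cv2.COLOR_RGB2HSV).astype(int);S,V=hsv[...,1],hsv[...,2]
roi=np.zeros(S.shape,bool); roi[105:172,305:345]=1
print(blobs(roi&(S<60)&(V>110),61,"top",15)); print(blobs(roi&(S<60)&(V>140),61,"top",15))
E
```

```text
[(310.0, 118.0, [653.9, -137.5], [11.0, 20.5]), (327.0, 127.6, [635.5, -171.3], [19.0, 19.7]), (339.0, 122.0, [647.5, -195.8], [6.3, 20.3])]
[(310.0, 118.0, [653.9, -137.5], [11.0, 20.5]), (327.0, 127.5, [635.3, -171.2], [18.2, 19.0]), (339.5, 122.0, [647.6, -196.7], [6.4, 18.0])]
```

View pics/c5.png

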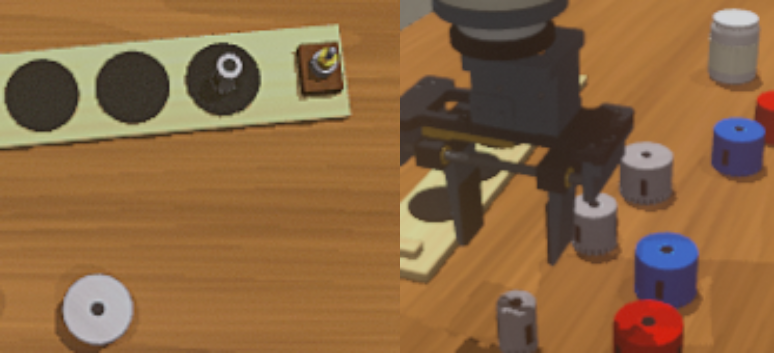

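Saw_24 stands upright on the pad by the mandrel. The camera puts it at (635.4,-171.3), about 2.3 mm short in x against the pad. I'll add about 2 mm in x for the next ones. Now to descend on saw_36 in gentle steps.

>>> {"api": "drive_tool", "payload": {
  "series": "-0.03 0.04 -3 0;0 0 -3 0;0 0 -2 0;0 0 -0.5 0;0 0 -0.5 0;0 0 -0.3 0;0 0 0 0;0 0 0 0"
}}

```text
t: 12.2
position: [442.5, 209.3, 0.4]
tcp_rot: [[-0.087, 0.996, 0.001], [0.996, 0.087, 0.0], [0.0, 0.001, -1.0]]
force: [-0.3, 0.4, 0.1]
grip_width: 70.0
gripper_force: 0.0
```

>>> {"api": "drive_tool", "payload": {
  "series": "0 0 0 0;0 0 0 0;0 0 0 0;0 0 0 0;0 0 0 0;0 0 0 0;0 0 0 0",
  "fingers": 2.5
}}

```text
t: 13.08
position: [442.4, 209.2, 0.1]
tcp_rot: [[-0.087, 0.996, 0.0], [0.996, 0.087, 0.0], [0.0, 0.0, -1.0]]
force: [0.3, 0.9, 0.1]
grip_width: 35.2
gripper_force: 30.0
```

>>> {"api": "drive_tool", "payload": {
  "series": "0 0 3 0;0 0 4 0;2.7 -4.3 0 0;2.7 -4.3 0 0;2.7 -4.3 0 0;2.7 -4.3 0 0;2.7 -4.3 0 0;2.7 -4.3 0 0;2.7 -4.3 0 0;0 0 0 0;0 0 -3 0;0 0 -2 0;0 0 -0.3 0;0 0 0 0;0 0 0 0"
}}

```text
t: 14.95
position: [631.8, -91.8, 18.0]
tcp_rot: [[-0.087, 0.996, 0.001], [0.996, 0.087, -0.0], [-0.0, 0.001, -1.0]]
force: [0.3, 0.7, -0.8]
grip_width: 35.4
gripper_force: 30.0
```

>>> {"api": "drive_tool", "payload": {
  "series": "-0.03 0 -0.2 0;0 0 -0.1 0;0 0 -0.05 0;0 0 0 0"
}}

```text
t: 15.45
position: [631.2, -91.9, 15.0]
tcp_rot: [[-0.087, 0.996, 0.001], [0.996, 0.087, -0.0], [-0.0, 0.001, -1.0]]
force: [-5.5, 1.3, 19.9]
grip_width: 35.4
gripper_force: 30.0
```

Seated at 19.9 N. Release and move above saw_48 (445.5,46.4).

>>> {"api": "drive_tool", "payload": {
  "series": "0 0 0 0;0 0 0 0;0 0 0 0;0 0 0 0;0 0 3 0;0 0 5 0;-3.71 2.77 0 0;-3.71 2.77 0 0;-3.71 2.77 0 0;-3.71 2.77 0 0;-3.71 2.77 0 0;0 0 0 0;0 0 0 0",
  "fingers": 8
}}

```text
t: 17.08
position: [446.2, 46.7, 93.7]
tcp_rot: [[-0.088, 0.996, 0.001], [0.996, 0.088, -0.0], [-0.0, 0.001, -1.0]]
force: [0.8, 0.2, -0.3]
grip_width: 80.0
gripper_force: 0.0
```

```bash
python3 - <<'E'
from h import *
a=r.grab_frame("top")
hsv=cv2.cvtColor(a,cv2.COLOR_RGB2HSV).astype(int);S,V=hsv[...,1],hsv[...,2]
roi=np.zeros(S.shape,bool); roi[110:160,268:340]=1
print(blobs(roi&(S<60)&(V>140),61,"top",15))
E
```

```text
[(285.7, 130.5, [628.5, -90.8], [29.8, 30.3]), (327.0, 127.5, [635.3, -171.3], [18.0, 18.9])]
```

Saw_36 is within about 1.3 mm of its pad centre. Next, saw_48.

>>> {"api": "drive_tool", "payload": {
  "series": "-0.06 -0.03 -3 0;0 0 -3 0;0 0 -2 0;0 0 -0.5 0;0 0 -0.5 0;0 0 -0.4 0;0 0 0 0;0 0 0 0"
}}

```text
t: 18.12
position: [445.1, 46.4, -0.2]
tcp_rot: [[-0.087, 0.996, 0.001], [0.996, 0.087, -0.0], [-0.0, 0.001, -1.0]]
force: [0.7, -0.7, -0.5]
grip_width: 80.1
gripper_force: 0.0
```

>>> {"api": "drive_tool", "payload": {
  "series": "0 0 0 0;0 0 0 0;0 0 0 0;0 0 0 0;0 0 0 0;0 0 0 0;0 0 0 0",
  "fingers": 3.5
}}

```text
t: 19.0
position: [445.0, 46.4, -0.4]
tcp_rot: [[-0.087, 0.996, 0.0], [0.996, 0.087, -0.0], [-0.0, 0.0, -1.0]]
force: [0.6, 1.1, 1.3]
grip_width: 47.3
gripper_force: 30.0
```

>>> {"api": "drive_tool", "payload": {
  "series": "0 0 3 0;0 0 4 0;4.48 -1.49 0 0;4.48 -1.49 0 0;4.48 -1.49 0 0;4.48 -1.49 0 0;0 0 0 0;0 0 -3 0;0 0 -2 0;0 0 -0.2 0;0 0 0 0;0 0 0 0"
}}

```text
t: 20.5
position: [624.5, -13.2, 18.4]
tcp_rot: [[-0.087, 0.996, 0.001], [0.996, 0.087, -0.0], [-0.0, 0.001, -1.0]]
force: [-1.3, 0.5, -1.2]
grip_width: 47.3
gripper_force: 30.0
```

>>> {"api": "drive_tool", "payload": {
  "series": "0 0 -0.2 0;0 0 -0.1 0;0 0 -0.1 0;0 0 0 0"
}}

```text
t: 21.0
position: [624.2, -13.2, 14.6]
tcp_rot: [[-0.087, 0.996, 0.001], [0.996, 0.087, -0.0], [-0.0, 0.001, -1.0]]
force: [-4.9, 0.2, 14.9]
grip_width: 47.3
gripper_force: 30.0
```

Seated. Release and move above saw_60 (434.7,-64.3).

>>> {"api": "drive_tool", "payload": {
  "series": "0 0 0 0;0 0 0 0;0 0 0 0;0 0 0 0;0 0 3 0;0 0 5 0;-4.74 -1.28 0 0;-4.74 -1.28 0 0;-4.74 -1.28 0 0;-4.74 -1.28 0 0;0 0 0 0;0 0 0 0",
  "fingers": 8.8
}}

```text
t: 22.5
position: [435.3, -64.6, 93.8]
tcp_rot: [[-0.087, 0.996, 0.001], [0.996, 0.087, -0.0], [-0.0, 0.001, -1.0]]
force: [0.1, 0.9, 0.0]
grip_width: 87.7
gripper_force: 0.0
```

```bash
python3 - <<'E'
from h import *
a=r.grab_frame("top")
hsv=cv2.cvtColor(a,cv2.COLOR_RGB2HSV).astype(int);S,V=hsv[...,1],hsv[...,2]
roi=np.zeros(S.shape,bool); roi[110:160,228:340]=1
print(blobs(roi&(S<60)&(V>140),61,"top",15))
E
```

```text
[(245.8, 132.6, [622.8, -13.0], [41.1, 44.3]), (254.0, 151.5, [582.3, -3.6], [23.9, 123.9]), (285.8, 130.5, [628.5, -90.9], [29.6, 30.3]), (327.1, 127.5, [635.3, -171.5], [17.6, 19.0])]
```

>>> {"api": "drive_tool", "payload": {
  "series": "-0.05 0.03 -3 0;0 0 -3 0;0 0 -2 0;0 0 -0.5 0;0 0 -0.5 0;0 0 -0.4 0;0 0 0 0;0 0 0 0"
}}

```text
t: 23.55
position: [434.1, -64.2, -0.2]
tcp_rot: [[-0.087, 0.996, 0.0], [0.996, 0.087, -0.0], [-0.0, 0.0, -1.0]]
force: [0.2, -0.5, 0.3]
grip_width: 88.0
gripper_force: 0.0
```

>>> {"api": "drive_tool", "payload": {
  "series": "0 0 0 0;0 0 0 0;0 0 0 0;0 0 0 0;0 0 0 0;0 0 0 0;0 0 0 0",
  "fingers": 4.7
}}

```text
t: 24.42
position: [434.1, -64.1, -0.4]
tcp_rot: [[-0.087, 0.996, 0.0], [0.996, 0.087, -0.0], [-0.0, 0.0, -1.0]]
force: [1.7, 0.4, 4.1]
grip_width: 59.7
gripper_force: 30.0
```

>>> {"api": "drive_tool", "payload": {
  "series": "0 0 3 0;0 0 4 0;3.64 2.62 0 0;3.64 2.62 0 0;3.64 2.62 0 0;3.64 2.62 0 0;3.64 2.62 0 0;0 0 0 0;0 0 -3 0;0 0 -2 0;0 0 -0.2 0;0 0 0 0;0 0 0 0"
}}

```text
t: 26.05
position: [616.4, 66.8, 18.4]
tcp_rot: [[-0.087, 0.996, 0.001], [0.996, 0.087, 0.0], [-0.0, 0.001, -1.0]]
force: [-0.0, -0.4, -1.6]
grip_width: 59.4
gripper_force: 30.0
```

>>> {"api": "drive_tool", "payload": {
  "series": "0 0 -0.2 0;0 0 -0.1 0;0 0 0 0;0 0 0 0"
}}

```text
t: 26.55
position: [616.0, 66.9, 14.6]
tcp_rot: [[-0.087, 0.996, 0.0], [0.996, 0.087, -0.0], [-0.0, 0.0, -1.0]]
force: [0.4, -0.5, -0.2]
grip_width: 59.5
gripper_force: 30.0
```

>>> {"api": "drive_tool", "payload": {
  "series": "0 0 -0.1 0;0 0 0 0;0 0 0 0"
}}

```text
t: 26.92
position: [616.1, 66.9, 14.6]
tcp_rot: [[-0.087, 0.996, 0.001], [0.996, 0.087, -0.0], [-0.0, 0.001, -1.0]]
force: [-5.5, -1.1, 17.3]
grip_width: 59.6
gripper_force: 30.0
```

>>> {"api": "drive_tool", "payload": {
  "series": "0 0 0 0;0 0 0 0;0 0 0 0;0 0 0 0;0 0 3 0;0 0 5 0;0 0 3 0;-4 3 0 0;-4 3 0 0;-4 3 0 0;-4 3 0 0;-2 3 0 0;0 0 0 0;0 0 0 0",
  "fingers": 8.8
}}

```text
t: 28.68
position: [436.3, 216.8, 123.6]
tcp_rot: [[-0.088, 0.996, 0.0], [0.996, 0.088, -0.0], [-0.0, 0.0, -1.0]]
force: [0.2, -0.0, -0.5]
grip_width: 88.2
gripper_force: 0.0
```

```bash
python3 - <<'E'
from h import *
a=r.grab_frame("top");b=r.grab_frame("side");np.save("a1.npy",a)
cv2.imwrite("pics/c6.png",np.hstack([cv2.resize(a[100:260,150:390],(450,300)),cv2.resize(b[150:290,150:310],(343,300))])[:,:,::-1])
hsv=cv2.cvtColor(a,cv2.COLOR_RGB2HSV).astype(int);S,V=hsv[...,1],hsv[...,2]
roi=np.zeros(S.shape,bool); roi[110:165,180:340]=1
for t in(140,160):[print(x) for x in blobs(roi&(S<40)&(V>t),61,"top",15)]
E
```

```text
(205.0, 137.0, [613.9, 66.0], [54.4, 55.0])
(245.8, 133.4, [621.9, -13.3], [42.4, 42.7])
(285.9, 130.1, [628.6, -91.0], [30.1, 30.3])
(327.0, 127.5, [635.3, -171.2], [18.2, 19.0])
(205.3, 137.3, [613.9, 65.7], [53.1, 53.5])
(245.5, 133.5, [622.2, -13.1], [40.9, 42.2])
(285.8, 130.5, [628.8, -91.0], [28.6, 29.9])
(327.1, 127.6, [635.2, -171.4], [17.7, 18.7])
```

View pics/c6.png

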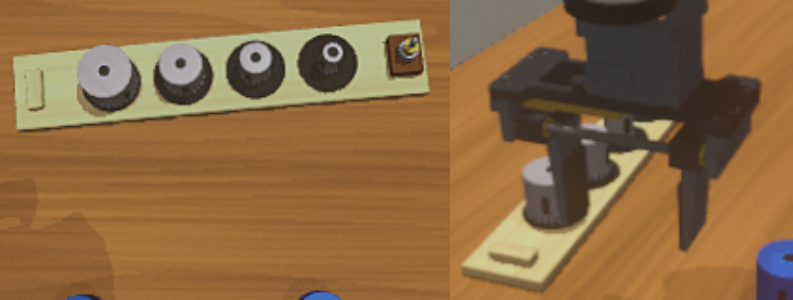

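All four stand upright in the right order, and the can hasn't been touched. Against the pads in the top view, saws 36, 48 and 60 are within about 1.3 mm, but saw_24 is 2.4 mm short in x. There's time, so I'll regrip it and nudge it.

>>> {"api": "drive_tool", "payload": {
  "series": "2.24 -4.31 0 0;2.24 -4.31 0 0;2.24 -4.31 0 0;2.24 -4.31 0 0;2.24 -4.31 0 0;2.24 -4.31 0 0;2.24 -4.31 0 0;2.24 -4.31 0 0;2.24 -4.31 0 0;0 0 0 0;0 0 -4 0;0 0 -4 0;0 0 -2 0;0 0 -0.6 0;0 0 0 0;0 0 0 0",
  "fingers": 7
}}

```text
t: 30.78
position: [638.2, -171.3, 18.6]
tcp_rot: [[-0.087, 0.996, 0.001], [0.996, 0.087, -0.001], [-0.001, 0.001, -1.0]]
force: [-0.1, 0.1, 0.8]
grip_width: 70.1
gripper_force: 0.0
```

>>> {"api": "drive_tool", "payload": {
  "series": "0 0 0 0;0 0 0 0;0 0 0 0;0 0 0 0;0 0 0 0;0 0 0 0;0 0 0 0",
  "fingers": 1.5
}}

```text
t: 31.65
position: [637.6, -171.0, 17.5]
tcp_rot: [[-0.087, 0.996, 0.0], [0.996, 0.087, -0.0], [-0.0, 0.0, -1.0]]
force: [0.4, 0.4, 0.6]
grip_width: 23.3
gripper_force: 30.0
```

>>> {"api": "drive_tool", "payload": {
  "series": "0 0 0.2 0;0 0 0.2 0;0.2 0 0 0;0 0 0 0;0 0 -0.2 0;0 0 -0.1 0;0 0 0 0;0 0 0 0"
}}

```text
t: 32.65
position: [639.6, -171.0, 18.5]
tcp_rot: [[-0.087, 0.996, -0.0], [0.996, 0.087, -0.0], [-0.0, -0.0, -1.0]]
force: [-0.6, -0.1, -0.5]
grip_width: 23.5
gripper_force: 30.0
```

>>> {"api": "drive_tool", "payload": {
  "series": "0.05 0 -0.1 0;0 0 -0.05 0;0 0 0 0;0 0 0 0"
}}

```text
t: 33.15
position: [640.2, -171.1, 17.5]
tcp_rot: [[-0.087, 0.996, 0.0], [0.996, 0.087, -0.0], [-0.0, 0.0, -1.0]]
force: [-0.9, 0.6, 5.7]
grip_width: 23.2
gripper_force: 30.0
```

Contact again at 5.7 N. Release, retreat and make the final check.

>>> {"api": "drive_tool", "payload": {
  "series": "0 0 0 0;0 0 0 0;0 0 0 0;0 0 0 0;0 0 3 0;0 0 5 0;0 0 3 0;-4 4 0 0;-4 4 0 0;-4 4 0 0;-4 4 0 0;-4 4 0 0;0 4 0 0;0 4 0 0;0 4 0 0;0 4 0 0;0 0 0 0;0 0 0 0;0 0 0 0",
  "fingers": 7
}}

```text
t: 35.52
position: [440.1, 188.2, 127.0]
tcp_rot: [[-0.086, 0.996, -0.0], [0.996, 0.086, -0.0], [-0.0, -0.0, -1.0]]
force: [-0.1, -0.5, -0.5]
grip_width: 70.0
gripper_force: 0.0
```

```bash
python3 - <<'E'
from h import *
a=r.grab_frame("top")
cv2.imwrite("pics/c7.png",cv2.resize(a[90:300],(800,300))[:,:,::-1])
hsv=cv2.cvtColor(a,cv2.COLOR_RGB2HSV).astype(int);S,V=hsv[...,1],hsv[...,2]
roi=np.zeros(S.shape,bool); roi[110:165,180:340]=1
[print(x) for x in blobs(roi&(S<40)&(V>150),61,"top",15)]
o=np.load("top0.npy").astype(int);print("can diff",np.abs(o-a)[205:255,412:468].mean(),r.observe()["qd"])
E
```

```text
(205.0, 137.0, [613.9, 66.0], [54.2, 55.0])
(245.9, 133.1, [622.0, -13.2], [41.4, 42.9])
(285.7, 130.5, [628.5, -90.8], [29.8, 30.3])
(327.0, 126.5, [637.6, -171.4], [17.8, 18.6])
can diff 2.7807142857142857 [ 0.00196445  0.00141375 -0.00103741  0.00133048  0.00047929  0.00293837]
```

View pics/c7.png

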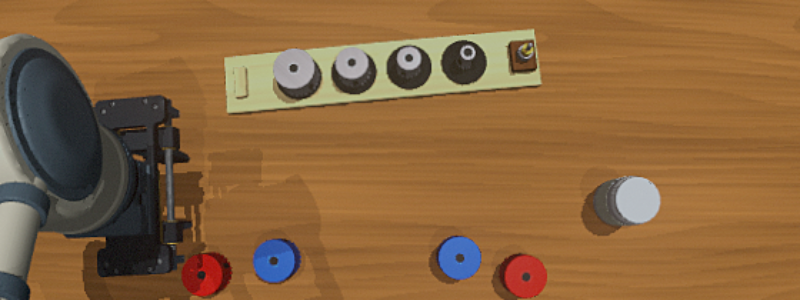

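The picture shows all four saws upright on their pads, growing away from the mandrel (24 at (327,127), 36 at (286,130), 48 at (246,133), 60 at (205,137) in the full frame). Each is within about 1.4 mm of its pad centre. The can and the look-alikes haven't moved, and the arm is clear.

```bash
python3 -c "
from workcell import r
print(r.sign_off())"
```

```text
the job is handed in; nothing more can be done
None
```

Job handed in at about 36 s: the four hole saws stand upright on their pads in size order, smallest by the mandrel, each measured within about 1.4 mm of its pad centre, with the can and the look-alikes unmoved.

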